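Feel along the enamelled collar

ROBOT

A 6-joint arm with a two-finger parallel gripper is mounted at the origin on the work surface. World frame = base frame: x ahead of the robot, y to its left, z up, the work surface at z = 0. Lengths are in m, angles in rad, forces in N, time in s.
With the tool pointing down it reaches from about 0.275 to 0.85 m from the base axis. Payload 19 kg.
Tool frame: the origin (TCP) lies on the centre line of the jaws, within the pads' length; the fingertips stand robot.tip_extent ahead of it and the grasp point (between the pads) is the TCP (robot.tip_extent is the distance from the TCP to the fingertips, in m); z points along the fingers, y is the line along which they close (so a half turn about z gives the same grasp; the last joint's range is limited). The gripper opens to 85 mm and grips with 20 to 120 N. Pads are 22 mm wide; open, the fingers measure 114 mm over their backs; the gripper's body (76 mm by 85 mm) begins 54 mm behind the grasp point. The pads swing forward as they close: fully open they stand 13 mm farther back than shut.
Start: joints at [-1.338, 0.15, 1.437, -0, 1.554, -0.134], TCP at [0.206, -0.537, 0.25] pointing down, gripper open.
Joint ranges: [-2.8, 2.8], [-0.68, 2.1], [0.12, 2.68], [-1.39, 4.53], [0.16, 2.79], [-2.81, 2.81]. Speed limits (rad/s): [1.89, 1.89, 2.22, 3.01, 3.01, 3.01].

INTERFACE

Orientations are given as a 3x3 rotation matrix whose columns are the frame's x, y, z axes.
In Python, from station import robot gives the robot as it stands.
- The arm moves only by the shell command python3 -m creep 'ROWS' [FORCE]. ROWS is JSON, a list of rows, each an object of numbers: "tx", "ty", "tz": the shift along the world's x, y, z in cm; "ax", "ay", "az": the turn, a rotation vector about the world's x, y, z in rad; "hand": the closure in counts, from 0 (fully open) to 255 (shut). A call has 1 to 20 rows; each row is the pose to reach, as a shift and turn from the pose commanded when the call began; what a row does not reach only later rows make up. A row lasts 1/8 s, in which the tool goes at most 62.5 mm and 10.7 degrees, less where a joint would pass 70% of its speed; a pose out of reach is approached as far as the arm can. A call with a gripper value outside its range is refused whole. The fingers move at their own pace and stop on an object; FORCE is the grip in N (left out, the last holds). Time passes only in rows, so rows that repeat a pose let the fingers close. It gives the time, the measured TCP pose, the force, the opening and the grip force at its end, in the units of the state.
- robot.read_state(): the state, without advancing time (a new reading comes with each control period).
- robot.capture(name): name is "scene" or "top"; returns the picture (480x640x3 uint8, red, green, blue); there is no depth.
- robot.camera_params(name): a dict with "fx", "fy", "cx", "cy" (pixels), "R" (3x3) and "t" (3): a world point X has camera coordinates R X + t. Camera axes: x right, y down, z forward; pixel columns grow to the right and rows downward; lengths in m; the calibration is good to about 2 mm. A picture is of the moment at which its call begins. camera_params takes no time and is no camera call.
- robot.sign_off(): hands the job in; it is judged then, once.
The state is a dict: "time_s": time; "qpos": joint angles; "joint_velocities": joint speeds; "joint_efforts": joint torques, N m; "ee_pos": TCP position; "tcp_rot": TCP orientation; "force": force on the tool from outside, world axes, zero at the start; "moment": the same for the moment, N m; "grip_width": finger opening in m; "gripper_force": force on a finger pad.
Only numpy, scipy, OpenCV 4.12 (cv2) and the standard library are available. Lean on these libraries where they do the work, as an engineer would, in place of code of your own. Each camera call takes 0.05 s, during which the arm holds its last target. There are 200 camera calls.

TASK

Feel the finished collar for rough spots: run the closed fingertips, or a single fingertip, lightly along the top of the C-shaped collar on the sprung rest, from the blue section beside the red end to the blue section beside the brass end, so that they touch all seven sections one after another in order. Touch gently, so that the sprung plate is never pressed down near its stop, and do not pick up or shift the collar or anything around it. Then take the hand away and leave the collar lying in its place.

Things in the scene. Friction and masses are not known exactly. Their poses are not given: they have to be found in the camera images.
- rest: Fixed round steel foot (170 mm across) of the sprung rest; origin at its centre on the table. Above it a dark wooden plate, 200 mm across, top 45 mm above the table, that sinks when pressed. On the plate a black rubber disc (129 mm across, 4 mm high) inside the collar keeps it centred, and two steel pins (10 mm thick, 5 mm high) just past the collar's ends keep it from turning.
- rest_plate (a joint): How far the sprung plate is pressed down (m): 0 at rest, 0.016 at its stop. It starts to sink at about 2 to 3 N, then takes 0.5 N more per mm; it moves straight down without tilting and comes back up by itself.
- collar: Loose C-shaped collar lying flat, 0.28 kg: band 18 mm wide, 6 mm thick, on a circle of 75 mm radius (mid-band), 250 degrees long, with a flat 22 mm disc past each end: red at the start, brass at the finish. Origin: circle's centre, underside (45 mm above the table). x points to mid-band, away from the opening; red disc at -134 degrees from x, brass at +134 (counter-clockwise from above).
- section1: The first of the collar's seven sections counted from the red end, blue enamel, an arc of 47 mm along the band (35.7 degrees), 18 mm wide, flush with its neighbours. Origin at the centre of its top face (51 mm above the table); x along the band towards the brass end, y towards the circle's centre, z up.
- section2: The second of the collar's seven sections counted from the red end, bare brass, an arc of 47 mm along the band (35.7 degrees), 18 mm wide, flush with its neighbours. Origin at the centre of its top face (51 mm above the table); x along the band towards the brass end, y towards the circle's centre, z up.
- section3: The third of the collar's seven sections counted from the red end, blue enamel, an arc of 47 mm along the band (35.7 degrees), 18 mm wide, flush with its neighbours. Origin at the centre of its top face (51 mm above the table); x along the band towards the brass end, y towards the circle's centre, z up.
- section4: The fourth of the collar's seven sections counted from the red end, bare brass, an arc of 47 mm along the band (35.7 degrees), 18 mm wide, flush with its neighbours. Origin at the centre of its top face (51 mm above the table); x along the band towards the brass end, y towards the circle's centre, z up.
- section5: The fifth of the collar's seven sections counted from the red end, blue enamel, an arc of 47 mm along the band (35.7 degrees), 18 mm wide, flush with its neighbours. Origin at the centre of its top face (51 mm above the table); x along the band towards the brass end, y towards the circle's centre, z up.
- section6: The sixth of the collar's seven sections counted from the red end, bare brass, an arc of 47 mm along the band (35.7 degrees), 18 mm wide, flush with its neighbours. Origin at the centre of its top face (51 mm above the table); x along the band towards the brass end, y towards the circle's centre, z up.
- section7: The seventh of the collar's seven sections counted from the red end, blue enamel, an arc of 47 mm along the band (35.7 degrees), 18 mm wide, flush with its neighbours. Origin at the centre of its top face (51 mm above the table); x along the band towards the brass end, y towards the circle's centre, z up.
- ring_mid (a point): Bystander: a brass finger ring, 23 mm across, 7 mm high, lying on the black rubber disc inside the collar; point at its centre. To be left alone.
- jar_mid (a point): Bystander: a small green glass jar with a pale metal cap, 28 mm across, 34 mm high, standing on the black rubber disc inside the collar; point at its centre, half-way up. To be left alone.
- hammer: Bystander: a hammer lying on the table, 220 mm long. Origin on its underside. To be left alone.
- graver: Bystander: a graver with a red handle lying on the table, 160 mm long. Origin on its underside. To be left alone.
- pliers: Bystander: blue-handled pliers lying on the table, about 175 mm long. Origin on its underside. To be left alone.
- flask: Bystander: an amber bottle, 44 mm across, 90 mm high. Origin on its underside. To be left alone.
- clamp: Bystander: a wooden ring clamp lying on the table, 100 x 28 x 24 mm. Origin on its underside. To be left alone.
Not all that is in view belongs to the job. Of the things like the rest, leave any that is green or turquoise; of the rest the larger one is meant.

How it is judged:
By the outcome, as a careful person would: the job done as asked, in the order asked, and still so for the second after the job is handed in, with the robot touching nothing.
It also fails if it takes over 51 s, if anything falls off the work surface, if the arm or the gripper's body presses on something with over 40 N, if the wrist force passes 120 N, or if a joint passes its speed limit or range.

## Working session

There is one attempt and no reset: what is moved stays moved. The work goes in short steps, Python scripts to look and compute and a shell command to move; the robot and the scene stay as the last step left them, time stands still between calls to the robot, and variables do not carry over. Pictures are saved under pics/ and viewed, at most 10 in all, crops included, and the job is handed in when it is done.

```bash
mkdir -p pics
python3 - <<'E'
from station import robot
import cv2
for n in("scene","top"):
    cv2.imwrite(f"pics/{n}0.png",robot.capture(n)[:,:,::-1])
    p=robot.camera_params(n);print(n,p)
s=robot.read_state();print(robot.tip_extent,s)
E
```

```text
scene {'fx': 489.5642555156294, 'fy': 489.5642555156294, 'cx': 315.1702619723081, 'cy': 244.19875107708705, 'R': array([[ 0.72359924,  0.69015041,  0.00982539],
       [ 0.41809768, -0.42694605, -0.80181756],
       [-0.54917981,  0.58430256, -0.59748812]]), 't': array([-0.33269299, -0.15844338,  1.40962605])}
top {'fx': 446.82666247354035, 'fy': 446.82666247354035, 'cx': 315.42841150409055, 'cy': 241.41419666838146, 'R': array([[ 0.0120071 , -0.99988152, -0.00963228],
       [-0.99602817, -0.01110979, -0.08834288],
       [ 0.0882254 ,  0.01065477, -0.99604355]]), 't': array([-0.01233998,  0.51313258,  1.07121053])}
0.019 {'time_s': 0.1, 'qpos': array([-1.33802147e+00,  1.50919637e-01,  1.43793526e+00,  2.24234238e-05,
        1.55378247e+00, -1.34002854e-01]), 'joint_velocities': array([ 0.00123431, -0.0018167 , -0.00177751,  0.00094562,  0.00083236,
       -0.00098756]), 'joint_efforts': array([ 2.85223745e-03, -7.14383841e+01, -5.71794641e+01, -3.91081567e-04,
        7.03059064e-03,  9.67740380e-05]), 'ee_pos': array([ 0.20614295, -0.53657588,  0.24976092]), 'tcp_rot': array([[ 9.33487892e-01,  3.58608849e-01, -2.19177951e-04],
       [ 3.58608880e-01, -9.33487347e-01,  1.02171198e-03],
       [ 1.61795113e-04, -1.03235492e-03, -9.99999454e-01]]), 'force': array([-0.44374848, -0.63570236, -0.39859237]), 'moment': array([-0.01513164, -0.02052988,  0.06130047]), 'gripper_force': 0.0, 'grip_width': 0.08552728040360963}
```

View pics/top0.png

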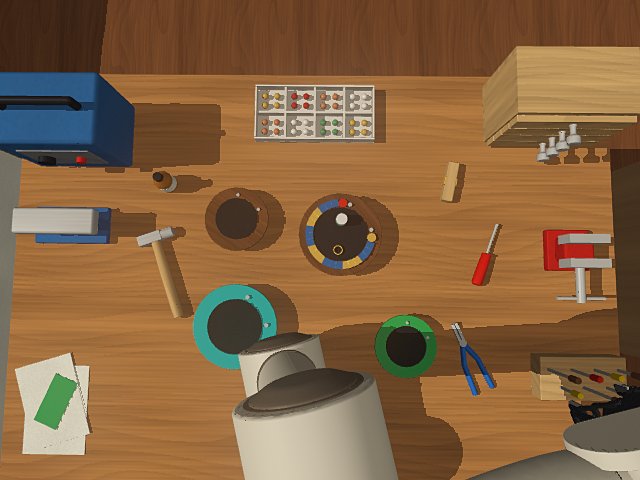

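View pics/scene0.png

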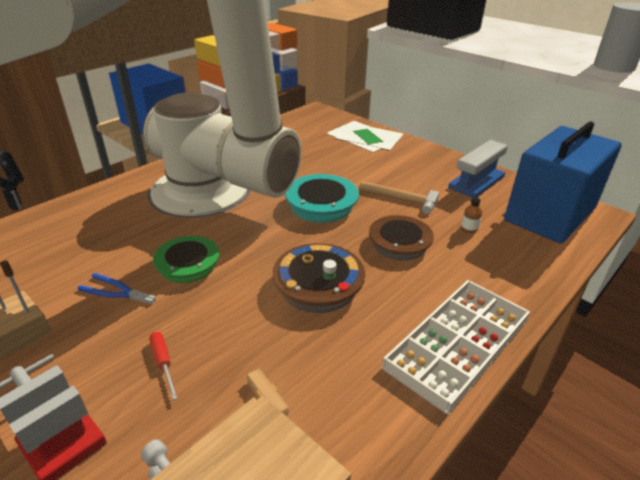

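The top view shows four lookalikes: a larger brown rest with the collar at (340,235), a small brown one at (237,219), a turquoise one at (235,326) and a green one at (406,346). I choose (340,235), since it is brown, the larger of the two and carries the collar. The red disc is at about (343,203) and the brass disc at about (372,237).

```bash
cat > h.py <<'E'
import numpy as np,cv2
from station import robot
def back(n,uv,z):
    p=robot.camera_params(n);uv=np.atleast_2d(uv).astype(float)
    d=np.c_[(uv[:,0]-p['cx'])/p['fx'],(uv[:,1]-p['cy'])/p['fy'],np.ones(len(uv))]@p['R']
    c=-p['R'].T@p['t']; return (c+d*((z-c[2])/d[:,2])[:,None])[:,:2]
def proj(n,X):
    p=robot.camera_params(n);c=np.atleast_2d(X)@p['R'].T+p['t']
    return np.c_[c[:,0]/c[:,2]*p['fx']+p['cx'],c[:,1]/c[:,2]*p['fy']+p['cy']]
E
python3 - <<'E'
from h import *
from scipy.optimize import least_squares
out=[]
for n,(x0,y0,x1,y1) in (("top",(298,190,386,278)),("scene",(270,240,370,312))):
    im=cv2.imread(f"pics/{n}0.png");hsv=cv2.cvtColor(im,cv2.COLOR_BGR2HSV)
    m=np.zeros(im.shape[:2],bool);m[y0:y1,x0:x1]=1
    H,S,V=cv2.split(hsv)
    def pts(mm): v,u=np.nonzero(mm&m);return np.c_[u,v]
    bl=back(n,pts((H>100)&(H<130)&(S>90)&(V>60)),.051)
    rd=pts(((H<5)|(H>174))&(S>180)&(V>120))
    r=least_squares(lambda c:np.hypot(*(bl-c).T)-.075,bl.mean(0),loss='soft_l1',f_scale=.005)
    print(n,len(bl),r.x,np.std(r.fun),np.hypot(*(bl-r.x).T).mean()); c=r.x
    R=back(n,rd,.051); print('red',len(R),rd.mean(0),R.mean(0))
    d=R.mean(0)-c;print('red ang',np.degrees(np.arctan2(d[1],d[0])),np.hypot(*d))
    a=np.sort(np.degrees(np.arctan2(*(bl-c).T[::-1]))%360);
    print('blue hist',[(int(10*k),int(h)) for k,h in enumerate(np.histogram(a,36,(0,360))[0])])
    th=np.arctan2(d[1],d[0])+np.radians(134)
    cr=cv2.resize(im[y0-10:y1+10,x0-10:x1+10],None,fx=5,fy=5,interpolation=cv2.INTER_CUBIC)
    for k in range(7):
        t=th+np.radians((k-3)*250/7)
        q=proj(n,[c[0]+.075*np.cos(t),c[1]+.075*np.sin(t),.051])[0]
        o=(int((q[0]-x0+10.5)*5),int((q[1]-y0+10.5)*5));cv2.circle(cr,o,4,(0,255,0),-1)
        cv2.putText(cr,str(k+1),o,0,.6,(255,255,255),2)
    cv2.imwrite(f"pics/{n}_crop.png",cr)
    print('theta',np.degrees(th))
E
```

```text
top 572 [ 0.53035379 -0.06529382] 0.005025054392581002 0.07527104001301015
red 58 [342.5        202.62068966] [ 0.60497723 -0.07058655]
red ang -4.056958712467904 0.07481090773832469
blue hist [(0, 19), (10, 39), (20, 37), (30, 38), (40, 3), (50, 0), (60, 0), (70, 16), (80, 41), (90, 36), (100, 39), (110, 8), (120, 0), (130, 0), (140, 9), (150, 43), (160, 40), (170, 39), (180, 15), (190, 0), (200, 0), (210, 2), (220, 43), (230, 41), (240, 41), (250, 23), (260, 0), (270, 0), (280, 0), (290, 0), (300, 0), (310, 0), (320, 0), (330, 0), (340, 0), (350, 0)]
theta 129.9430412875321
scene 348 [ 0.53166816 -0.06553444] 0.0047802144311484135 0.07444631377274606
red 64 [342.96875  285.828125] [ 0.60688653 -0.07240952]
red ang -5.222418749223248 0.0755319214887767
blue hist [(0, 11), (10, 36), (20, 36), (30, 27), (40, 0), (50, 0), (60, 0), (70, 2), (80, 25), (90, 26), (100, 27), (110, 2), (120, 0), (130, 0), (140, 1), (150, 29), (160, 26), (170, 24), (180, 4), (190, 0), (200, 0), (210, 0), (220, 16), (230, 23), (240, 27), (250, 6), (260, 0), (270, 0), (280, 0), (290, 0), (300, 0), (310, 0), (320, 0), (330, 0), (340, 0), (350, 0)]
theta 128.77758125077676
```

View pics/top_crop.png

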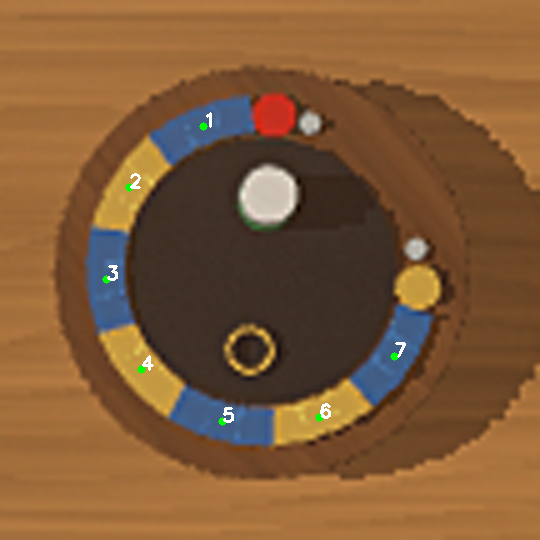

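View pics/scene_crop.png

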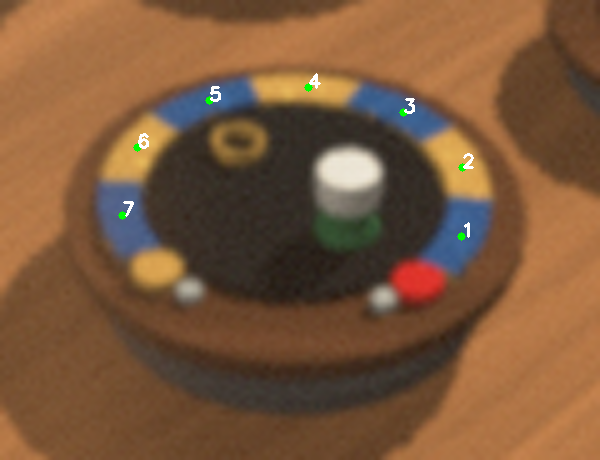

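The crop confirms the choice: red disc at (343,203), brass disc at about (371,237), and sections 1 to 7 in order under the markers. Next I check the jar and ring clearances and work out the approach.

```bash
cat >> h.py <<'E'
C=np.array([.531,-.0654]);TH=129.4
E
python3 - <<'E'
from h import *
for nm,n,uv,z in (("jar","top",(341.1,218.5),.083),("jar","scene",(270-10+348/6-.5,240-10+168/6),.083),("ring","top",(337.5,249.5),.0525)):
    p=back(n,uv,z)[0];d=p-C;print(nm,p,'r',np.hypot(*d),'ang',np.degrees(np.arctan2(d[1],d[0])))
a=np.radians(TH-107.1);t=C+.077*np.array([np.cos(a),np.sin(a)])
print('target',t,'shift cm',(t-robot.read_state()['ee_pos'][:2])*100)
E
```

```text
jar [ 0.56196624 -0.06600245] r 0.030972102406758524 ang -1.1145538384882598
jar [ 0.53389442 -0.07182637] r 0.007048112936846741 ang -65.75333411087819
ring [ 0.49189583 -0.0593897 ] r 0.03956336260410606 ang 171.26203452750576
target [ 0.60224115 -0.03618188] shift cm [39.60981994 50.03940011]
```

```bash
python3 -m creep '[{"tx":2,"ty":2.5,"hand":255},{"tx":5,"ty":6.4,"hand":255},{"tx":9,"ty":11.4,"hand":255},{"tx":13,"ty":16.4,"hand":255},{"tx":17,"ty":21.4,"hand":255},{"tx":21,"ty":26.5,"hand":255},{"tx":25,"ty":31.5,"hand":255},{"tx":29,"ty":36.6,"hand":255},{"tx":33,"ty":41.6,"hand":255},{"tx":36,"ty":45.5,"hand":255},{"tx":38.5,"ty":48.6,"tz":-1,"hand":255},{"tx":39.6,"ty":50,"tz":-4,"hand":255},{"tx":39.6,"ty":50,"tz":-9,"hand":255},{"tx":39.6,"ty":50,"tz":-13,"hand":255},{"tx":39.6,"ty":50,"tz":-15,"hand":255},{"tx":39.6,"ty":50,"tz":-15,"hand":255},{"tx":39.6,"ty":50,"tz":-15,"hand":255}]' 20
python3 - <<'E'
from h import *
out=[]
for n,(u,v,w) in (("top",(340,230,60)),("scene",(325,260,75))):
    im=robot.capture(n)[:,:,::-1];out.append(cv2.resize(im[v-w:v+w,u-w:u+w],(400,400),interpolation=cv2.INTER_CUBIC))
cv2.imwrite("pics/a1.png",np.hstack(out))
s=robot.read_state();print(s['ee_pos'],s['tcp_rot'],s['force'],s['grip_width'],s['qpos'])
E
```

```text
[ 0.20617701 -0.53662106  0.24992977] [[ 9.33483606e-01  3.58620042e-01 -1.50499004e-04]
 [ 3.58620051e-01 -9.33483315e-01  7.48615770e-04]
 [ 1.27980310e-04 -7.52792509e-04 -9.99999708e-01]] [-0.39648489 -0.88889047  0.59744808] 0.08535426189987473 [-1.33798366e+00  1.50800183e-01  1.43773283e+00  2.62820998e-05
  1.55382279e+00 -1.33977030e-01]$[0]: bad value
```

View pics/a1.png

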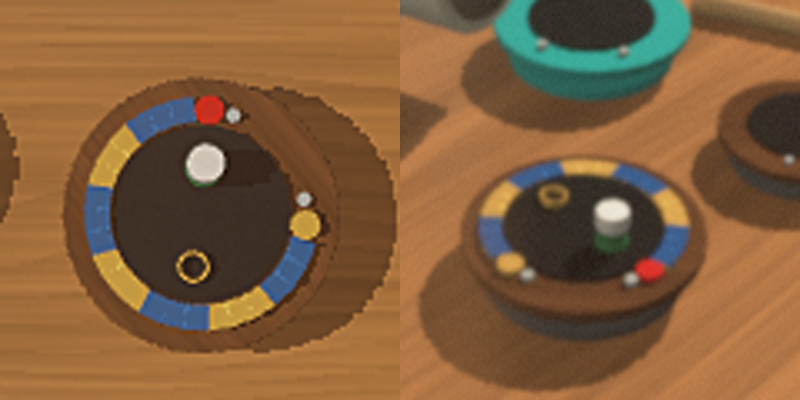

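The call was refused and nothing moved, so the picture shows the unchanged scene. I'll try a row with every key filled in.

```bash
python3 -m creep '[{"tx":2,"ty":2.5,"tz":0,"ax":0,"ay":0,"az":0,"hand":255}]' 20
```

```text
time_s: 0.32
ee_pos: [0.2255, -0.5122, 0.2496]
tcp_rot: [[0.934, 0.357, -0.001], [0.357, -0.934, 0.001], [-0.0, -0.001, -1.0]]
force: [0.0, -0.5, 0.4]
grip_width: 0.0699
gripper_force: 0.0
```

```bash
python3 -m creep '[{"tx":3,"ty":3.9,"tz":0,"ax":0,"ay":0,"az":0,"hand":255},{"tx":7,"ty":8.9,"tz":0,"ax":0,"ay":0,"az":0,"hand":255},{"tx":11,"ty":13.9,"tz":0,"ax":0,"ay":0,"az":0,"hand":255},{"tx":15,"ty":18.9,"tz":0,"ax":0,"ay":0,"az":0,"hand":255},{"tx":19,"ty":24,"tz":0,"ax":0,"ay":0,"az":0,"hand":255},{"tx":23,"ty":29,"tz":0,"ax":0,"ay":0,"az":0,"hand":255},{"tx":27,"ty":34,"tz":0,"ax":0,"ay":0,"az":0,"hand":255},{"tx":31,"ty":39,"tz":0,"ax":0,"ay":0,"az":0,"hand":255},{"tx":34.5,"ty":43.5,"tz":0,"ax":0,"ay":0,"az":0,"hand":255},{"tx":36.6,"ty":46.2,"tz":-2,"ax":0,"ay":0,"az":0,"hand":255},{"tx":37.6,"ty":47.5,"tz":-6,"ax":0,"ay":0,"az":0,"hand":255},{"tx":37.6,"ty":47.5,"tz":-11,"ax":0,"ay":0,"az":0,"hand":255},{"tx":37.6,"ty":47.5,"tz":-14,"ax":0,"ay":0,"az":0,"hand":255},{"tx":37.6,"ty":47.5,"tz":-15,"ax":0,"ay":0,"az":0,"hand":255},{"tx":37.6,"ty":47.5,"tz":-15,"ax":0,"ay":0,"az":0,"hand":255},{"tx":37.6,"ty":47.5,"tz":-15,"ax":0,"ay":0,"az":0,"hand":255}]' 20
python3 - <<'E'
from h import *
out=[]
for n,(u,v,w) in (("top",(340,230,60)),("scene",(325,260,75))):
    im=robot.capture(n)[:,:,::-1];out.append(cv2.resize(im[v-w:v+w,u-w:u+w],(400,400),interpolation=cv2.INTER_CUBIC))
cv2.imwrite("pics/a2.png",np.hstack(out))
s=robot.read_state();print(s['ee_pos'],s['tcp_rot'],s['force'],s['grip_width'],s['qpos'])
E
```

```text
time_s: 2.33
ee_pos: [0.6029, -0.0369, 0.1018]
tcp_rot: [[0.934, 0.359, 0.002], [0.359, -0.934, -0.0], [0.002, 0.001, -1.0]]
force: [0.0, -0.2, -0.3]
grip_width: -0.0002
gripper_force: 0.0
[ 0.60271339 -0.03688168  0.10157658] [[ 9.33502257e-01  3.58566727e-01  1.85411165e-03]
 [ 3.58567798e-01 -9.33503648e-01 -2.69926628e-04]
 [ 1.63403328e-03  9.16801846e-04 -9.99998245e-01]] [-0.43795496  0.50484917  0.04902271] 0.00011321102791992143 [-1.88689672e-01  2.98943805e-01  1.56525853e+00  8.63822495e-05
  1.27551848e+00  1.01534861e+00]
```

View pics/a2.png

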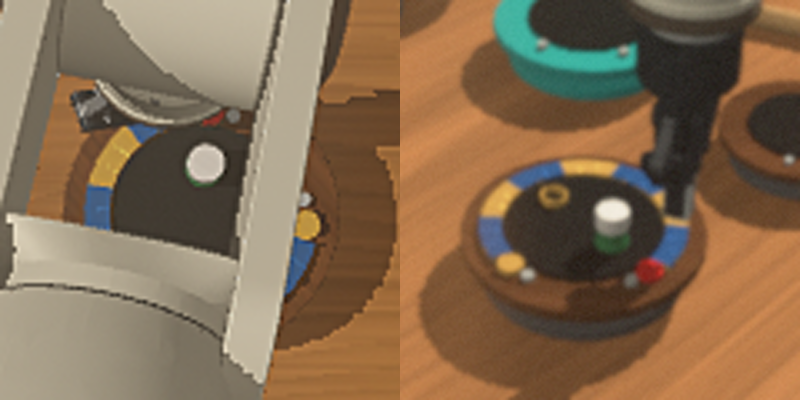

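The fingertips are closed and stand above section 1 (right half of the picture, about (675,215)). The jar is well clear at about (612,215). I'll go down gently.

```bash
python3 -m creep '[{"tx":0,"ty":0,"tz":-1.5,"ax":0,"ay":0,"az":0,"hand":255},{"tx":0,"ty":0,"tz":-2.4,"ax":0,"ay":0,"az":0,"hand":255},{"tx":0,"ty":0,"tz":-2.7,"ax":0,"ay":0,"az":0,"hand":255},{"tx":0,"ty":0,"tz":-2.9,"ax":0,"ay":0,"az":0,"hand":255},{"tx":0,"ty":0,"tz":-3.1,"ax":0,"ay":0,"az":0,"hand":255},{"tx":0,"ty":0,"tz":-3.2,"ax":0,"ay":0,"az":0,"hand":255},{"tx":0,"ty":0,"tz":-3.2,"ax":0,"ay":0,"az":0,"hand":255}]'
python3 - <<'E'
from h import *
for i in range(3): robot.capture("top");s=robot.read_state();print(s['ee_pos'],s['force'],s['moment'])
E
```

```text
time_s: 3.3
ee_pos: [0.6023, -0.0368, 0.0685]
tcp_rot: [[0.933, 0.359, 0.0], [0.359, -0.933, 0.0], [0.0, 0.0, -1.0]]
force: [-1.0, -0.0, 4.0]
grip_width: 0.0
gripper_force: 1.6
[ 0.6023097  -0.03673598  0.0685311 ] [-0.21700764  0.43380671  1.96122122] [ 0.03227603  0.09266207 -0.01147332]
[ 0.6023148  -0.03675574  0.06852697] [-0.59869864 -0.4987184   3.15933744] [-0.02816491  0.09328187 -0.00778787]
[ 0.60232263 -0.03675556  0.0685214 ] [-0.20056615 -0.31342919  2.8857073 ] [ 0.00219699  0.09229836 -0.00652041]
```

Run:
```python
from h import *
p=np.array([.6022,-.0366]);d=p-C;a0=np.degrees(np.arctan2(d[1],d[0]));print(a0,np.hypot(*d))
az0=0
A=np.linspace(a0,237.5,41)[1:]
az=np.round(np.radians(A-a0)*.95,2)
b=p.copy();bz=0
for k in range(40):
    t=C+.0765*np.array([np.cos(np.radians(A[k])),np.sin(np.radians(A[k]))])
    s=np.round((t-b)*100,1); print(k+1,s,round(az[k]-bz,2),round(A[k]))
    if k in(13,26): b=b+s/100;bz=az[k];print('--')
```

```text
22.023055496811267 0.07680416655364466
1 [-0.3  0.6] 0.09 27
2 [-0.7  1.3] 0.18 33
3 [-1.1  1.8] 0.27 38
4 [-1.6  2.4] 0.36 44
5 [-2.1  2.9] 0.45 49
6 [-2.7  3.3] 0.54 54
7 [-3.3  3.7] 0.63 60
8 [-3.9  4.1] 0.71 65
9 [-4.6  4.3] 0.8 71
10 [-5.3  4.5] 0.89 76
11 [-6.   4.7] 0.98 81
12 [-6.7  4.8] 1.07 87
13 [-7.4  4.8] 1.16 92
14 [-8.1  4.7] 1.25 97
--
15 [-0.7 -0.1] 0.09 103
16 [-1.4 -0.3] 0.18 108
17 [-2.1 -0.6] 0.27 114
18 [-2.7 -0.9] 0.36 119
19 [-3.3 -1.3] 0.45 124
20 [-3.9 -1.7] 0.54 130
21 [-4.4 -2.2] 0.63 135
22 [-4.9 -2.7] 0.72 141
23 [-5.4 -3.3] 0.8 146
24 [-5.7 -3.9] 0.89 151
25 [-6.  -4.6] 0.98 157
26 [-6.3 -5.2] 1.07 162
27 [-6.5 -5.9] 1.16 167
--
28 [-0.1 -0.7] 0.09 173
29 [-0.2 -1.4] 0.18 178
30 [-0.2 -2.2] 0.27 184
31 [-0.1 -2.9] 0.36 189
32 [ 0.1 -3.6] 0.45 194
33 [ 0.3 -4.3] 0.54 200
34 [ 0.6 -4.9] 0.63 205
35 [ 0.9 -5.6] 0.72 211
36 [ 1.3 -6.2] 0.81 216
37 [ 1.7 -6.7] 0.89 221
38 [ 2.2 -7.2] 0.98 227
39 [ 2.8 -7.7] 1.07 232
40 [ 3.4 -8.1] 1.16 238
```

```bash
python3 -m creep '[{"tx":0,"ty":0,"tz":-0.1,"ax":0,"ay":0,"az":0,"hand":255},{"tx":-0.3,"ty":0.6,"tz":-0.1,"ax":0,"ay":0,"az":0.09,"hand":255},{"tx":-0.7,"ty":1.3,"tz":-0.1,"ax":0,"ay":0,"az":0.18,"hand":255},{"tx":-1.1,"ty":1.8,"tz":-0.1,"ax":0,"ay":0,"az":0.27,"hand":255},{"tx":-1.6,"ty":2.4,"tz":-0.1,"ax":0,"ay":0,"az":0.36,"hand":255},{"tx":-2.1,"ty":2.9,"tz":-0.1,"ax":0,"ay":0,"az":0.45,"hand":255},{"tx":-2.7,"ty":3.3,"tz":-0.1,"ax":0,"ay":0,"az":0.54,"hand":255},{"tx":-3.3,"ty":3.7,"tz":-0.1,"ax":0,"ay":0,"az":0.63,"hand":255},{"tx":-3.9,"ty":4.1,"tz":-0.1,"ax":0,"ay":0,"az":0.71,"hand":255},{"tx":-4.6,"ty":4.3,"tz":-0.1,"ax":0,"ay":0,"az":0.8,"hand":255},{"tx":-5.3,"ty":4.5,"tz":-0.1,"ax":0,"ay":0,"az":0.89,"hand":255},{"tx":-6,"ty":4.7,"tz":-0.1,"ax":0,"ay":0,"az":0.98,"hand":255},{"tx":-6.7,"ty":4.8,"tz":-0.1,"ax":0,"ay":0,"az":1.07,"hand":255},{"tx":-7.4,"ty":4.8,"tz":-0.1,"ax":0,"ay":0,"az":1.16,"hand":255},{"tx":-8.1,"ty":4.7,"tz":-0.1,"ax":0,"ay":0,"az":1.25,"hand":255}]'
python3 - <<'E'
from h import *
im=robot.capture("scene")[:,:,::-1];im2=robot.capture("top")[:,:,::-1]
cv2.imwrite("pics/a3.png",np.hstack([cv2.resize(i[v-w:v+w,u-w:u+w],(400,400),interpolation=cv2.INTER_CUBIC) for i,u,v,w in((im2,340,230,60),(im,325,260,75))]))
s=robot.read_state();print(s['ee_pos'],s['force'],s['qpos'][5])
E
```

```text
time_s: 5.32
ee_pos: [0.5215, 0.0103, 0.0675]
tcp_rot: [[-0.049, 0.999, 0.001], [0.999, 0.049, -0.0], [-0.0, 0.001, -1.0]]
force: [3.1, 1.0, 3.7]
grip_width: -0.0001
gripper_force: 1.8
[0.52092955 0.01021404 0.06743892] [-2.47099881 -0.36108289  4.44611735] -0.17558598806224246
```

View pics/a3.png

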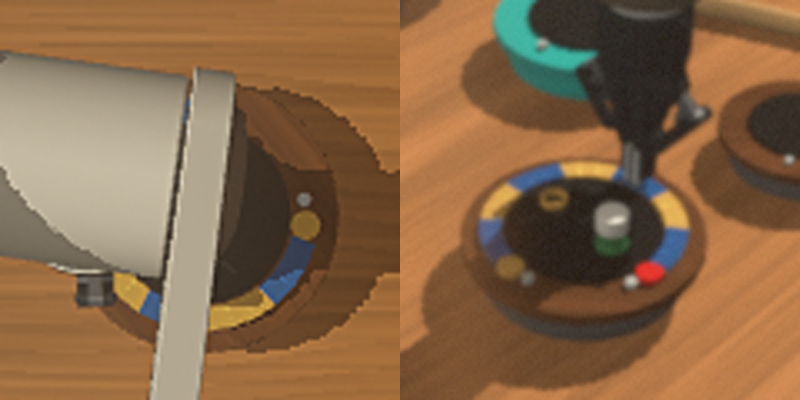

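The tips are on section 3 at about (635,178) in the right half, with about 4 N of force, and nothing has moved. Continuing.

```bash
python3 -m creep '[{"tx":-0.7,"ty":-0.1,"tz":0,"ax":0,"ay":0,"az":0.09,"hand":255},{"tx":-1.4,"ty":-0.3,"tz":0,"ax":0,"ay":0,"az":0.18,"hand":255},{"tx":-2.1,"ty":-0.6,"tz":0,"ax":0,"ay":0,"az":0.27,"hand":255},{"tx":-2.7,"ty":-0.9,"tz":0,"ax":0,"ay":0,"az":0.36,"hand":255},{"tx":-3.3,"ty":-1.3,"tz":0,"ax":0,"ay":0,"az":0.45,"hand":255},{"tx":-3.9,"ty":-1.7,"tz":0,"ax":0,"ay":0,"az":0.54,"hand":255},{"tx":-4.4,"ty":-2.2,"tz":0,"ax":0,"ay":0,"az":0.63,"hand":255},{"tx":-4.9,"ty":-2.7,"tz":0,"ax":0,"ay":0,"az":0.72,"hand":255},{"tx":-5.4,"ty":-3.3,"tz":0,"ax":0,"ay":0,"az":0.8,"hand":255},{"tx":-5.7,"ty":-3.9,"tz":0,"ax":0,"ay":0,"az":0.89,"hand":255},{"tx":-6,"ty":-4.6,"tz":0,"ax":0,"ay":0,"az":0.98,"hand":255},{"tx":-6.3,"ty":-5.2,"tz":0,"ax":0,"ay":0,"az":1.07,"hand":255},{"tx":-6.5,"ty":-5.9,"tz":0,"ax":0,"ay":0,"az":1.16,"hand":255}]'
```

```text
time_s: 7.05
ee_pos: [0.4564, -0.0487, 0.0674]
tcp_rot: [[-0.934, 0.356, 0.0], [0.356, 0.934, 0.0], [-0.0, 0.0, -1.0]]
force: [1.5, 2.3, 3.8]
grip_width: -0.0002
gripper_force: 1.8
```

```bash
python3 -m creep '[{"tx":-0.1,"ty":-0.7,"tz":0,"ax":0,"ay":0,"az":0.09,"hand":255},{"tx":-0.2,"ty":-1.4,"tz":0,"ax":0,"ay":0,"az":0.18,"hand":255},{"tx":-0.2,"ty":-2.2,"tz":0,"ax":0,"ay":0,"az":0.27,"hand":255},{"tx":-0.1,"ty":-2.9,"tz":0,"ax":0,"ay":0,"az":0.36,"hand":255},{"tx":0.1,"ty":-3.6,"tz":0,"ax":0,"ay":0,"az":0.45,"hand":255},{"tx":0.3,"ty":-4.3,"tz":0,"ax":0,"ay":0,"az":0.54,"hand":255},{"tx":0.6,"ty":-4.9,"tz":0,"ax":0,"ay":0,"az":0.63,"hand":255},{"tx":0.9,"ty":-5.6,"tz":0,"ax":0,"ay":0,"az":0.72,"hand":255},{"tx":1.3,"ty":-6.2,"tz":0,"ax":0,"ay":0,"az":0.81,"hand":255},{"tx":1.7,"ty":-6.7,"tz":0,"ax":0,"ay":0,"az":0.89,"hand":255},{"tx":2.2,"ty":-7.2,"tz":0,"ax":0,"ay":0,"az":0.98,"hand":255},{"tx":2.8,"ty":-7.7,"tz":0,"ax":0,"ay":0,"az":1.07,"hand":255},{"tx":3.4,"ty":-8.1,"tz":0,"ax":0,"ay":0,"az":1.16,"hand":255}]'
python3 - <<'E'
from h import *
im=robot.capture("scene")[:,:,::-1]
cv2.imwrite("pics/a4.png",cv2.resize(im[185:335,250:400],(450,450),interpolation=cv2.INTER_CUBIC))
s=robot.read_state();print(s['ee_pos'],s['force'],s['qpos'][5])
d=s['ee_pos'][:2]-C;print(np.hypot(*d),np.degrees(np.arctan2(d[1],d[0]))%360)
E
```

```text
time_s: 8.68
ee_pos: [0.4903, -0.1298, 0.0671]
tcp_rot: [[-0.7, -0.714, -0.001], [-0.714, 0.7, 0.0], [0.0, 0.001, -1.0]]
force: [-2.4, 1.0, 3.6]
grip_width: -0.0001
gripper_force: 1.9
[ 0.49088547 -0.13018914  0.06716181] [0.64317479 0.69917033 3.86845779] -2.7821223241938173
0.07620241768372737 238.23606531638978
```

View pics/a4.png

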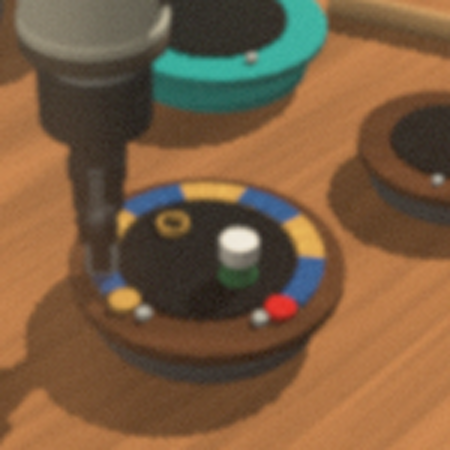

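The tips are on section 7 at about (103,270), just before the brass disc at (125,300). Now I'll lift straight up.

```bash
python3 -m creep '[{"tx":0,"ty":0,"tz":0.6,"ax":0,"ay":0,"az":0,"hand":255},{"tx":0,"ty":0,"tz":2,"ax":0,"ay":0,"az":0,"hand":255},{"tx":0,"ty":0,"tz":5,"ax":0,"ay":0,"az":0,"hand":255},{"tx":0,"ty":0,"tz":9,"ax":0,"ay":0,"az":-0.1,"hand":255},{"tx":-1,"ty":-3,"tz":13,"ax":0,"ay":0,"az":-0.2,"hand":255},{"tx":-3,"ty":-8,"tz":16,"ax":0,"ay":0,"az":-0.3,"hand":255},{"tx":-5,"ty":-13,"tz":18,"ax":0,"ay":0,"az":-0.4,"hand":255},{"tx":-7,"ty":-18,"tz":18,"ax":0,"ay":0,"az":-0.5,"hand":255},{"tx":-8,"ty":-21,"tz":18,"ax":0,"ay":0,"az":-0.5,"hand":255},{"tx":-8,"ty":-21,"tz":18,"ax":0,"ay":0,"az":-0.5,"hand":255},{"tx":-8,"ty":-21,"tz":18,"ax":0,"ay":0,"az":-0.5,"hand":255},{"tx":-8,"ty":-21,"tz":18,"ax":0,"ay":0,"az":-0.5,"hand":255}]'
python3 - <<'E'
from h import *
a=cv2.imread("pics/top0.png");b=np.ascontiguousarray(robot.capture("top")[:,:,::-1])
cv2.imwrite("pics/a5.png",np.hstack([cv2.resize(i[175:295,280:400],(400,400),interpolation=cv2.INTER_CUBIC) for i in(a,b)]))
print(robot.read_state()['joint_velocities'])
E
```

```text
time_s: 10.22
ee_pos: [0.4105, -0.3388, 0.2477]
tcp_rot: [[-0.957, -0.292, 0.0], [-0.292, 0.957, -0.0], [-0.0, -0.0, -1.0]]
force: [-0.4, 0.3, 0.7]
grip_width: -0.0001
gripper_force: 0.0
[-2.51262350e-03  4.91289728e-03 -7.95347059e-04 -4.99601631e-05
 -1.05121569e-03 -3.81022580e-03]
```

View pics/a5.png

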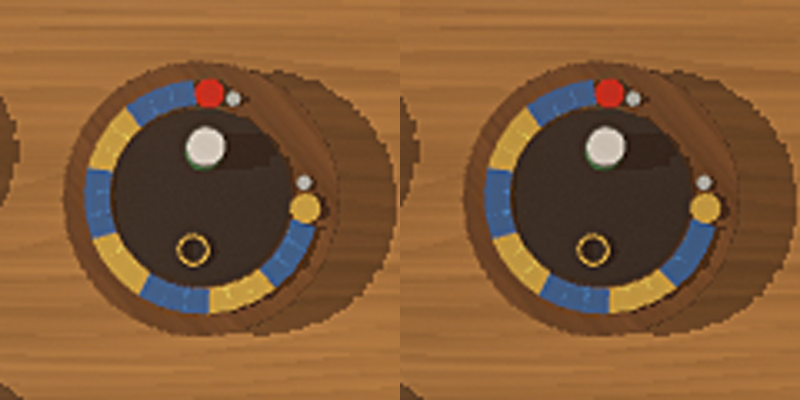

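The before and after pictures match: the collar with its red disc at (609,93) and brass disc at (705,208), and the jar and ring, are all where they were.

```bash
python3 -c "
from station import robot
print(robot.sign_off())"
```

```text
the job is handed in; nothing more can be done
None
```

I ran the closed fingertips along all seven sections in order, from the blue section by the red end to the blue one by the brass end, at about 4 N and with the plate pressed down about 3 mm; the hand is clear, before and after pictures show the collar, jar and ring in the same place, and the job is handed in.

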